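Seat a stacking regulator in the fence corner of the test plate

ROBOT

A 6-joint arm with a two-finger parallel gripper is mounted at the origin on the work surface. World frame = base frame: x ahead of the robot, y to its left, z up, the work surface at z = 0. Lengths are in m, angles in degrees, forces in N, time in s.
With the tool pointing down it reaches from about 0.225 to 0.725 m from the base axis. Payload 3.1 kg.
Tool frame: the origin (TCP) lies between the finger pads; the fingertips stand 14 mm ahead of it and the grasp point (between the pads) lies 5 mm behind it; z points along the fingers, y is the line along which they close (so a half turn about z gives the same grasp; the last joint's range is limited). The gripper opens to 85 mm and grips with 20 to 120 N. Pads are 22 mm wide; open, the fingers measure 114 mm over their backs; the gripper's body (76 mm by 85 mm) begins 54 mm behind the grasp point. The pads swing forward as they close: fully open they stand 13 mm farther back than shut.
Start: joints at [-79.057, 2.75, 5.684, 92.934, 0, 82.678], TCP at [0.165, -0.499, 0.205] pointing down, gripper open.
Joint ranges: [-166.93, 166.93], [-56.73, 111.36], [-69.38, 81.34], [-121.58, 131.49], [-85.45, 84.26], [-180, 180]. Speed limits (degrees/s): [159.86, 159.86, 180, 180, 180, 180].

INTERFACE

Orientations are given as [roll, pitch, yaw] about the fixed x, y, z axes, in that order (R = Rz(yaw) Ry(pitch) Rx(roll)).
In Python, from cell import get_obs, get_image, camera_model, job_done gives the robot as it stands.
- The arm moves only by the tool carry_out, never from a script. Its argument "motion" is a list of rows, each an object with "slide": the shift along the world's x, y, z in m, a list of three; "rotation": the turn, a rotation vector about the world's x, y, z in degrees, a list of three; "grip": the opening, from 0 (shut) to 1 (fully open). In form: [{"slide": [dx, dy, dz], "rotation": [wx, wy, wz], "grip": grip}, ...]. A call has 1 to 20 rows; each row shifts and turns the commanded pose from where the row before left it; what a row does not reach is not made up. A row lasts 1/12 s, in which the tool goes at most 41.7 mm and 7.16 degrees, less where a joint would pass 70% of its speed; a pose out of reach is approached as far as the arm can. A call with a gripper value outside its range is refused whole. The fingers move at their own pace and stop on an object; "force" is the grip in N (left out, the last holds). Time passes only in rows, so rows that do not move let the fingers close. It gives the time, the measured TCP pose, the force, the opening and the grip force at its end, in the units of the state.
- get_obs(): the state, without advancing time (a new reading comes with each control period).
- get_image(name): name is "scene" or "top"; returns the picture (480x640x3 uint8, blue, green, red); there is no depth.
- camera_model(name): a dict with "K" (3x3 intrinsics, pixels), "T" (4x4, takes a point from camera to world coordinates). Camera axes: x right, y up, looking along -z (the intrinsics and any distortion apply to the point x, -y, -z); pixel columns grow to the right and rows downward; lengths in m; the calibration is good to about 2 mm. A picture is of the moment at which its call begins. camera_model takes no time and is no camera call.
- job_done(): hands the job in; it is judged then, once.
The state is a dict: "clock": time; "q": joint angles; "qvel": joint speeds; "tau": joint torques, N m; "eef_pos": TCP position; "tcp_rot": TCP orientation; "contact_force": force on the tool from outside, world axes, zero at the start; "moment": the same for the moment, N m; "gripper_width": opening from 0.0 (shut) to 1.0 (fully open); "grasp_force": force on a finger pad.
Only numpy, scipy, OpenCV 4.12 (cv2) and the standard library are available. Lean on these libraries where they do the work, as an engineer would, in place of code of your own. Each camera call takes 0.05 s, during which the arm holds its last target. There are 200 camera calls.

TASK

The blue regulator lies on its side. Turn it so that the face with the two brass ports is up (rest it in the V-blocks to change your grip; do not let it topple over), lay it on the test plate, and push it square and fully home into the fence corner: long side flush along the long fence, plain end flush against the end stop, black knob pointing away from the stop. Let go of it there and leave the other things on the bench where they are.

Things in the scene. Friction and masses are not known exactly. Their poses are not given: they have to be found in the camera images.
- regulator: Blue aluminium regulator, 0.5-0.8 kg: block 130 (x) by 44 (y) by 56 (z) mm, origin at its centre; fixed black knob, 36 mm across, on the middle of its -x end, ending 100 mm from the origin. Starts on the counter on its -z side (+z up), plain +x end pointing roughly away from the robot. To end with +y up, +x at the stop and +z at the long fence it is rolled +90 degrees about its own +x.
- port_face (a point): Centre of the regulator's port face (22 mm along +y from its origin), with its two brass port rings; axes as the regulator's. The -y face, behind it, is the bare aluminium mounting face with two green seals. Rings and seals are flush: the middle of every face is flat and may be gripped.
- stop_edge (a point): On the regulator, middle of the edge between the plain end and the +z side (x +65, y 0, z +28 mm); axes as the regulator's.
- knob_edge (a point): On the regulator, middle of the edge between the knob end and the +z side (x -65, y 0, z +28 mm); axes as the regulator's.
- vblocks: Fixed pair of steel V-blocks on a base 150 x 96 x 10 mm; origin at the centre of the base's underside on the counter; x along the V, z up. Each is 70 mm wide, 69 mm high and 30 mm long (34 to 64 mm from the middle, either way along x); the 68 mm gap between them is open down to the base, so fingers fit there. Faces 45 degrees to the vertical, 34 mm long up the slope.
- v_bottom (a point): On the bottom line of the V, midway between the V-blocks, 45 mm above the counter; axes as the V-blocks'. A regulator laid in the V with +x along the V's +x, rolled +45 degrees about it (its -y and -z faces on the V), has its origin at x 0, y -4.2, z +35.4 mm from here and stays put when let go.
- test_plate: Fixed aluminium test plate 240 (x) x 170 (y) x 14 mm; origin at the centre of its underside on the counter; z up, +x roughly away from the robot. Along its -y edge stands the steel long fence (18 mm thick, 192 mm long), at its +x edge the steel end stop (18 mm thick, 114 mm long); both rise 20 mm above the plate's top. Open on the -x and +y sides.
- corner (a point): The fence corner: where the inner face of the long fence and the inner face of the end stop would meet on the plate's top (x +95, y -60, z +14 mm on the plate); axes as the plate's: the free plate lies towards -x and +y from here. Plate and fences are ground and lightly oiled: the regulator slides on them with a push of 2 to 5 N, and 10 to 20 N holds it hard home without harm.
- washer: Bystander: green rubber washer ring, 68 mm across, 8 mm thick; origin under its centre.
- spanner: Bystander: small steel spanner 160 mm long, lying flat along its x.
- adapter: Bystander: brass hex adapter standing upright, 38 mm across, 68 mm high; origin under its centre.
- gauge: Bystander: pressure gauge lying face up, 68 mm across, 26 mm high, brass stem to its -x; origin under its dial.
- paste: Bystander: jar of thread paste with yellow cap, 60 mm across, 65 mm high; origin under its centre.
- bonnet: Bystander: aluminium spring bonnet standing on its flange, 60 mm across, 54 mm high; origin under its centre.
- driver: Bystander: red-handled screwdriver 190 mm long, lying along its x.
Not all that is in view belongs to the job. Of the things that look like the regulator, the larger one is meant.

How it is judged:
By the outcome, as a careful person would: the job done as asked, in the order asked, and still so for the second after the job is handed in, with the robot touching nothing.
It also fails if it takes over 69 s, if anything falls off the work surface, if the arm or the gripper's body presses on something with over 40 N, if the wrist force passes 120 N, or if a joint passes its speed limit or range.

## Working session

There is one attempt and no reset: what is moved stays moved. The work goes in short steps, Python scripts to look and compute and a tool call to move; the robot and the scene stay as the last step left them, time stands still between calls to the robot, and variables do not carry over. Pictures are saved under pics/ and viewed, at most 10 in all, crops included, and the job is handed in when it is done.

Besides the shell and the picture viewer there is one more tool, called after "Emit:" as name(argument=value, ...), one argument or row to a line, values as JSON. carry_out: Moves the arm, as the interface text tells. Its arguments: {"type":"object","properties":{"motion":{"type":"array"},"force":{"type":"number"}},"required":["motion"]}

```bash
mkdir -p pics; ls; python3 - <<'E'
from cell import *
import cv2,numpy as np
for n in("scene","top"):
    cv2.imwrite(f"pics/{n}0.png",get_image(n)); m=camera_model(n); print(n,m)
o=get_obs();print(o)
E
```

```text
pics
scene {'K': array([[479.87908958,   0.        , 319.54363523],
       [  0.        , 479.87908958, 241.11902667],
       [  0.        ,   0.        ,   1.        ]]), 'T': array([[-0.08668227, -0.65629468,  0.74950883,  1.3701507 ],
       [ 0.99618759, -0.06451894,  0.05871627,  0.1292983 ],
       [ 0.00982234,  0.75174105,  0.65938526,  0.78766934],
       [ 0.        ,  0.        ,  0.        ,  1.        ]])}
top {'K': array([[493.23382779,   0.        , 313.20213935],
       [  0.        , 493.23382779, 234.36803455],
       [  0.        ,   0.        ,   1.        ]]), 'T': array([[-0.0188752 ,  0.99773437, -0.06457448,  0.47708293],
       [-0.9996679 , -0.01769954,  0.01873028,  0.06194251],
       [ 0.0175449 ,  0.06490657,  0.9977371 ,  1.17464563],
       [ 0.        ,  0.        ,  0.        ,  1.        ]])}
{'clock': 0.1, 'q': array([-7.90593591e+01,  2.78881544e+00,  5.60122684e+00,  9.29356774e+01,
       -2.84603249e-04,  8.26771398e+01]), 'qvel': array([ 0.03583091, -0.02544459,  0.19780337, -0.01063488, -0.06919051,
        0.01852514]), 'tau': array([ 2.65756949e-03, -3.39850044e+01,  3.20936465e+01,  1.57695729e-02,
       -1.14540699e-04,  4.37662237e-06]), 'eef_pos': array([ 0.16439257, -0.49794701,  0.20433837]), 'tcp_rot': array([-1.79877703e+02, -1.54292294e-02,  1.82634849e+01]), 'contact_force': array([ 0.01231454,  0.38836077, -0.24147311]), 'moment': array([-0.01142356, -0.00381908,  0.00048139]), 'grasp_force': 0.0, 'gripper_width': 0.9995976005479863}
```

View pics/scene0.png

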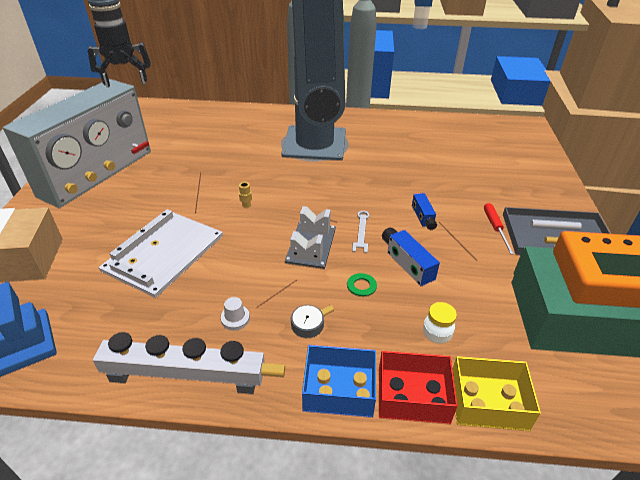

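View pics/top0.png

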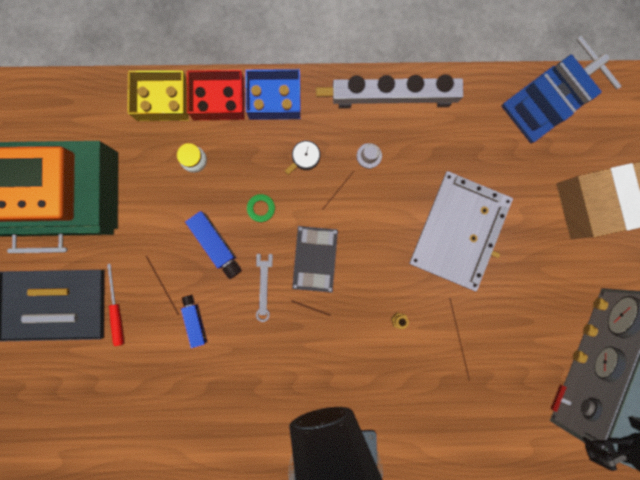

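The picture shows two candidates for the regulator:
- The larger one is at top (213,243) / scene (412,255).
- The smaller one is at top (193,321) / scene (424,210).

The larger one fits the description. It has green seals on its -y side, its knob points toward the robot, and its plain end points away. I'll confirm this in an enlarged crop.

```bash
python3 - <<'E'
import cv2,numpy as np
t=cv2.imread("pics/top0.png");s=cv2.imread("pics/scene0.png")
c=lambda im,x,y,w,h,k:cv2.resize(im[y:y+h,x:x+w],None,fx=k,fy=k,interpolation=cv2.INTER_CUBIC)
a=np.hstack([c(t,170,200,80,60,5),c(s,375,215,80,60,5)])
b=np.hstack([c(t,400,160,133,100,3)[:300,:399],c(t,270,215,80,60,5)])
a=a[:, :799]; b=b[:, :799]
print(a.shape,b.shape)
cv2.imwrite("pics/crop1.png",np.vstack([a,b]))
E
```

```text
(300, 799, 3) (300, 799, 3)
```

View pics/crop1.png

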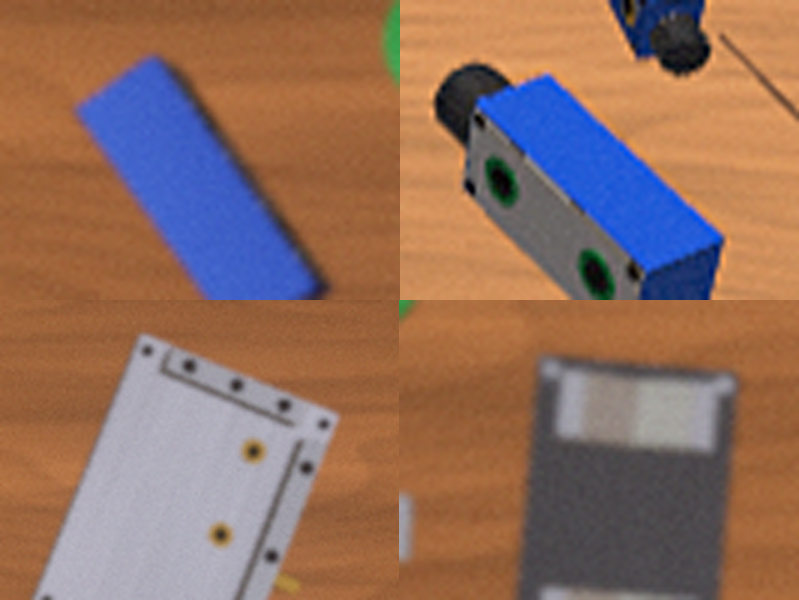

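The crop confirms it: the larger body is at top (213,243), with green seals on the face toward -y and the knob toward the robot. Next I'll measure it.

```bash
cat > h.py <<'E'
import cv2,numpy as np
from cell import *
def ray(cam,uv,z):
    m=camera_model(cam);K,T=m["K"],m["T"]
    uv=np.atleast_2d(uv).astype(float)
    d=np.c_[(uv[:,0]-K[0,2])/K[0,0],-(uv[:,1]-K[1,2])/K[1,1],-np.ones(len(uv))]@T[:3,:3].T
    z=np.broadcast_to(z,len(uv))
    return T[:3,3]+d*((z-T[2,3])/d[:,2])[:,None]
def proj(cam,P):
    m=camera_model(cam);K,T=m["K"],m["T"]
    p=(np.atleast_2d(P)-T[:3,3])@T[:3,:3]
    return np.c_[K[0,2]+K[0,0]*p[:,0]/-p[:,2],K[1,2]-K[1,1]*p[:,1]/-p[:,2]]
def quad(mask,off):
    c=max(cv2.findContours(mask,cv2.RETR_EXTERNAL,cv2.CHAIN_APPROX_NONE)[0],key=cv2.contourArea)
    return c[:,0]+np.array(off)
E
python3 - <<'E'
from h import *
t=cv2.imread("pics/top0.png");s=cv2.imread("pics/scene0.png")
H=cv2.cvtColor(t,cv2.COLOR_BGR2HSV)
def show(name,c,z):
    w=ray("top",c,z)[:,:2].astype(np.float32)
    r=cv2.minAreaRect(w);print(name,np.round(r[0],4),np.round(r[1],4),round(r[2],2));print(np.round(cv2.boxPoints(r),4).tolist())
x,y=170,195
h=H[y:y+90,x:x+85]
m=((h[...,0]>105)&(h[...,0]<125)&(h[...,1]>120)&(h[...,2]>140)).astype(np.uint8)
show("reg",quad(m,(x,y)),.056)
x,y=400,160;h=H[y:y+140,x:x+125]
m=((h[...,1]<90)&(h[...,2]>90)).astype(np.uint8)
q=quad(m,(x,y));show("plate",q,.014)
a=cv2.approxPolyDP(q.reshape(-1,1,2).astype(np.int32),6,True)[:,0];print(a.tolist(),np.round(ray("top",a,.014),4).tolist())
x,y=280,215;h=H[y:y+90,x:x+70]
m=(h[...,1]<90).astype(np.uint8);q=quad(m,(x,y));show("vb",q,.010)
# scene reg top
H=cv2.cvtColor(s,cv2.COLOR_BGR2HSV);x,y=380,222;h=H[y:y+70,x:x+70]
m=((h[...,0]>105)&(h[...,0]<125)&(h[...,1]>120)&(h[...,2]>185)).astype(np.uint8)
w=ray("scene",quad(m,(x,y)),.056)[:,:2].astype(np.float32);print("reg scene",cv2.minAreaRect(w))
E
```

```text
reg [0.5428 0.2771] [0.128  0.0422] 34.27
[[0.4781000018119812, 0.25859999656677246], [0.501800000667572, 0.22360000014305115], [0.6075999736785889, 0.2957000136375427], [0.5838000178337097, 0.33059999346733093]]
plate [ 0.5556 -0.3109] [0.1738 0.2432] 66.25
[[0.4092999994754791, -0.34150001406669617], [0.6317999958992004, -0.43939998745918274], [0.7017999887466431, -0.28029999136924744], [0.47929999232292175, -0.18240000307559967]]
[[446, 171], [409, 262], [475, 291], [512, 198]] [[0.6983, -0.2801, 0.014], [0.4829, -0.1845, 0.014], [0.4118, -0.3383, 0.014], [0.6308, -0.436, 0.014]]
vb [0.4948 0.0377] [0.0945 0.149 ] 83.67
[[0.4156000018119812, -0.0010999999940395355], [0.5637000203132629, -0.017500000074505806], [0.5741000175476074, 0.07639999687671661], [0.4259999990463257, 0.09279999881982803]]
reg scene ((0.5420847535133362, 0.2800416946411133), (0.1285042017698288, 0.04283204674720764), 34.27591323852539)
```

Emit:
carry_out(
  motion=[
    {"slide": [0.0135, 0.0278, 0], "rotation": [0, 0, 7], "grip": 1},
    {"slide": [0.0135, 0.0278, 0], "rotation": [0, 0, 7], "grip": 1},
    {"slide": [0.0135, 0.0278, 0], "rotation": [0, 0, 7], "grip": 1},
    {"slide": [0.0135, 0.0278, 0], "rotation": [0, 0, 7], "grip": 1},
    {"slide": [0.0135, 0.0278, 0], "rotation": [0, 0, 7], "grip": 1},
    {"slide": [0.0135, 0.0278, 0], "rotation": [0, 0, 7], "grip": 1},
    {"slide": [0.0135, 0.0278, 0], "rotation": [0, 0, 7], "grip": 1},
    {"slide": [0.0135, 0.0278, 0], "rotation": [0, 0, 7], "grip": 1},
    {"slide": [0.0135, 0.0278, 0], "rotation": [0, 0, 7], "grip": 1},
    {"slide": [0.0135, 0.0278, 0], "rotation": [0, 0, 7], "grip": 1},
    {"slide": [0.0135, 0.0278, 0], "rotation": [0, 0, 7], "grip": 1},
    {"slide": [0.0135, 0.0278, 0], "rotation": [0, 0, 7], "grip": 1},
    {"slide": [0.0135, 0.0278, 0], "rotation": [0, 0, 7], "grip": 1},
    {"slide": [0.0135, 0.0278, 0], "rotation": [0, 0, 7], "grip": 1},
    {"slide": [0.0135, 0.0278, 0], "rotation": [0, 0, 7], "grip": 1},
    {"slide": [0.0135, 0.0278, 0], "rotation": [0, 0, 7], "grip": 1},
    {"slide": [0.0135, 0.0278, 0], "rotation": [0, 0, 7], "grip": 1},
    {"slide": [0.0135, 0.0278, 0], "rotation": [0, 0, 7], "grip": 1},
    {"slide": [0.0135, 0.0278, 0], "rotation": [0, 0, 7], "grip": 1},
    {"slide": [0.0135, 0.0278, 0], "rotation": [0, 0, 7], "grip": 1},
  ],
  force=80,
)

```text
clock: 1.77
eef_pos: [0.4346, 0.0591, 0.2049]
tcp_rot: [-180.0, -0.0, 158.6]
contact_force: [1.0, 0.1, 0.5]
gripper_width: 1.0
grasp_force: 0.0
```

Emit:
carry_out(
  motion=[
    {"slide": [0.0135, 0.0278, 0], "rotation": [0, 0, 7], "grip": 1},
    {"slide": [0.0135, 0.0278, 0], "rotation": [0, 0, 7], "grip": 1},
    {"slide": [0.0135, 0.0278, 0], "rotation": [0, 0, 7], "grip": 1},
    {"slide": [0.0135, 0.0278, 0], "rotation": [0, 0, 7], "grip": 1},
    {"slide": [0.0135, 0.0278, 0], "rotation": [0, 0, 7], "grip": 1},
    {"slide": [0.0135, 0.0278, 0], "rotation": [0, 0, 7], "grip": 1},
    {"slide": [0.0135, 0.0278, 0], "rotation": [0, 0, 7], "grip": 1},
    {"slide": [0.0135, 0.0278, 0], "rotation": [0, 0, 7], "grip": 1},
    {"slide": [0, 0, -0.03], "rotation": [0, 0, 0], "grip": 1},
    {"slide": [0, 0, -0.03], "rotation": [0, 0, 0], "grip": 1},
    {"slide": [0, 0, -0.02], "rotation": [0, 0, 0], "grip": 1},
    {"slide": [0, 0, 0], "rotation": [0, 0, 0], "grip": 1},
    {"slide": [0, 0, 0], "rotation": [0, 0, 0], "grip": 1},
  ],
)

```text
clock: 2.85
eef_pos: [0.5408, 0.2793, 0.1232]
tcp_rot: [179.9, -0.3, -145.7]
contact_force: [0.1, 0.7, 0.6]
gripper_width: 0.995
grasp_force: 0.0
```

```bash
python3 - <<'E'
from h import *
i=get_image("scene");j=get_image("top")
o=get_obs();print(o["clock"],o["eef_pos"],o["tcp_rot"],o["q"])
a=cv2.resize(i[150:300,360:480],None,fx=4,fy=4);b=cv2.resize(j[190:340,150:230],None,fx=4,fy=4)
cv2.imwrite("pics/c2.png",np.hstack([a,b]))
E
```

```text
2.95 [0.54327277 0.27999863 0.1270737 ] [-1.79970490e+02  1.22264873e-01 -1.45747262e+02] [ 2.09824207e+01  1.52875509e+01  1.08236828e+01  8.54103580e+01
 -6.56273969e-04 -1.32702862e+01]
```

View pics/c2.png

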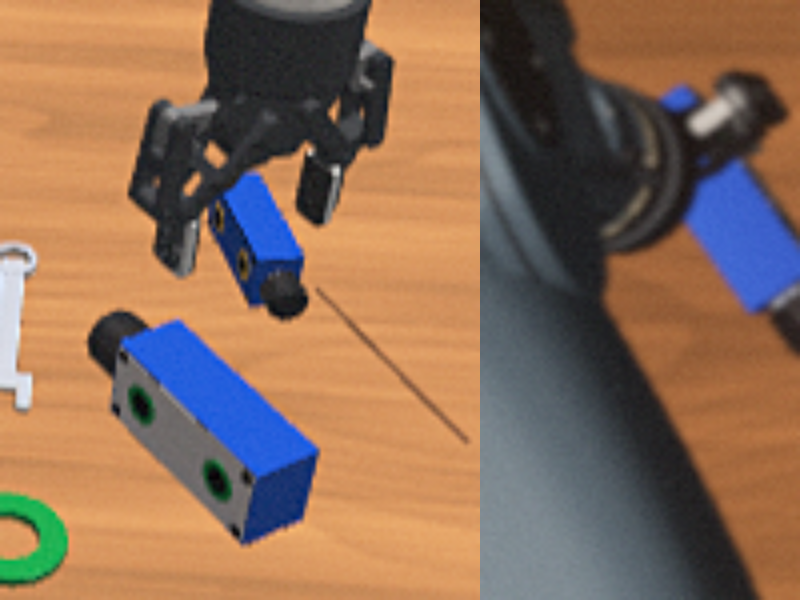

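The gripper is open above the large regulator, with the fingers on either side of its y faces; in the crop the reg is at (215,430). Next I go down and grip.

Emit:
carry_out(
  motion=[
    {"slide": [0, -0.0005, -0.025], "rotation": [0, 0, 0], "grip": 1},
    {"slide": [0, -0.0005, -0.025], "rotation": [0, 0, 0], "grip": 1},
    {"slide": [0, 0, -0.025], "rotation": [0, 0, 0], "grip": 1},
    {"slide": [0, 0, -0.015], "rotation": [0, 0, 0], "grip": 1},
    {"slide": [0, 0, -0.005], "rotation": [0, 0, 0], "grip": 1},
    {"slide": [0, 0, 0], "rotation": [0, 0, 0], "grip": 0.3},
    {"slide": [0, 0, 0], "rotation": [0, 0, 0], "grip": 0.3},
    {"slide": [0, 0, 0], "rotation": [0, 0, 0], "grip": 0.3},
    {"slide": [0, 0, 0], "rotation": [0, 0, 0], "grip": 0.3},
    {"slide": [0, 0, 0], "rotation": [0, 0, 0], "grip": 0.3},
    {"slide": [0, 0, 0], "rotation": [0, 0, 0], "grip": 0.3},
  ],
  force=80,
)

```text
clock: 3.87
eef_pos: [0.5433, 0.2791, 0.0316]
tcp_rot: [-180.0, 0.1, -145.7]
contact_force: [0.4, -0.9, -0.5]
gripper_width: 0.298
grasp_force: 0.0
```

```bash
python3 - <<'E'
from h import *
i=get_image("scene");o=get_obs();print(o)
cv2.imwrite("pics/c3.png",cv2.resize(i[170:300,360:480],None,fx=4.5,fy=4.5))
E
```

```text
{'clock': 3.9167, 'q': array([ 2.09064808e+01,  1.70490620e+01,  1.97023886e+00,  7.48508758e+01,
       -2.87958497e-04, -1.33592264e+01]), 'qvel': array([-0.05145076,  0.28864592, -0.43106256, -0.0766684 ,  0.01699923,
       -0.04543809]), 'tau': array([-7.08169886e-03, -4.28247142e+01,  3.15435469e+01, -1.63502485e-02,
       -6.13677712e-04, -2.00428508e-05]), 'eef_pos': array([0.54301054, 0.27903893, 0.03116959]), 'tcp_rot': array([-1.79983476e+02,  6.83321670e-02, -1.45734283e+02]), 'contact_force': array([-0.38291279, -0.48594041,  0.8402701 ]), 'moment': array([0.01452758, 0.03365995, 0.00403084]), 'grasp_force': 0.0, 'gripper_width': 0.3009774392480355}
```

View pics/c3.png

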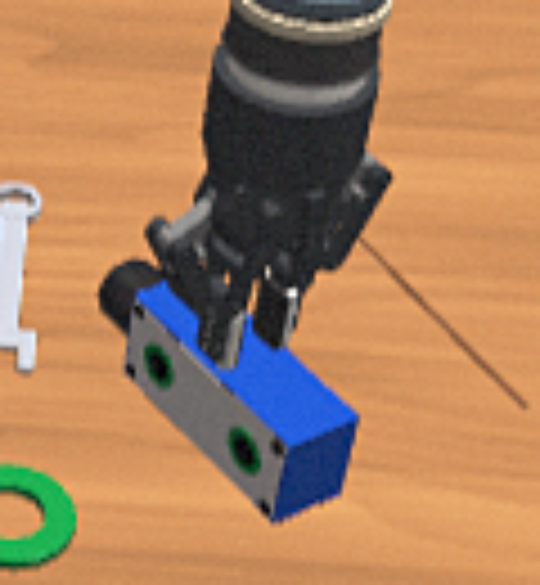

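Crop shows the fingertips at crop (232,360) and (278,345), which is full-frame (411,250) and (422,247). They appear above the block's top face rather than around it. I'll compare that with the reported TCP.

```bash
python3 - <<'E'
from h import *
o=get_obs();p=o["eef_pos"]
from scipy.spatial.transform import Rotation as R
r=R.from_euler("xyz",o["tcp_rot"],degrees=True).as_matrix()
for h in(-.031,-.014,0,.014,.03,.045): print(h,proj("scene",p+np.array([0,0,h])).round(1))
for sgn in(-1,1):print(proj("scene",p+r[:,2]*.014+sgn*r[:,1]*.0128).round(1))
for z in(.02,.04,.056,.07):print(z,ray("scene",[[411.5,250],[421.8,246.7]],z).round(4).tolist())
E
```

```text
-0.031 [[410.  266.1]]
-0.014 [[411.  260.9]]
0 [[411.8 256.5]]
0.014 [[412.7 252. ]]
0.03 [[413.6 246.8]]
0.045 [[414.6 241.9]]
[[406.6 262.7]]
[[415.4 259. ]]
0.02 [[0.5081, 0.2818, 0.02], [0.4938, 0.3072, 0.02]]
0.04 [[0.5305, 0.2778, 0.04], [0.5166, 0.3025, 0.04]]
0.056 [[0.5485, 0.2746, 0.056], [0.5349, 0.2988, 0.056]]
0.07 [[0.5642, 0.2719, 0.07], [0.5509, 0.2956, 0.07]]
```

```bash
python3 - <<'E'
from h import *
from scipy.spatial.transform import Rotation as R
r=R.from_euler("xyz",[180,0,18.26],degrees=True).as_matrix()
p=np.array([.1644,-.498,.2043])
for d in(.014,0,-.013,-.04):
  for s in(-1,1):print(d,s,proj("scene",p+r[:,2]*d+s*r[:,1]*.045).round(1),proj("top",p+r[:,2]*d+s*r[:,1]*.045).round(1))
s=cv2.imread("pics/scene0.png")[0:130,50:190];t=get_image("top")
a=cv2.resize(s,(420,390));b=cv2.resize(t[200:330,150:270],(360,390))
cv2.imwrite("pics/c4.png",np.hstack([a,b]))
E
```

```text
0.014 -1 [[147.1 102. ]] [[570.3 427.8]]
0.014 1 [[113.3 105. ]] [[612.4 412.2]]
0 -1 [[145.9  97.2]] [[574.2 430.2]]
0 1 [[111.9 100.2]] [[616.8 414.3]]
-0.013 -1 [[144.9  92.8]] [[577.9 432.5]]
-0.013 1 [[110.6  95.7]] [[621.1 416.3]]
-0.04 -1 [[142.6  83.3]] [[585.9 437.3]]
-0.04 1 [[107.8  86.2]] [[630.4 420.7]]
```

View pics/c4.png

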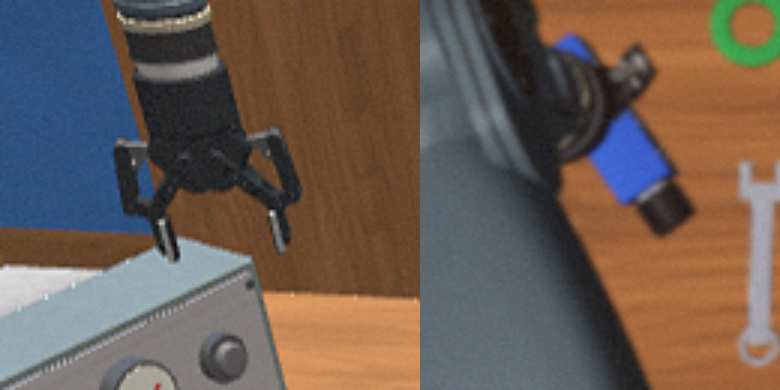

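The start image shows the same thing: the tips are at (107,86) and (144,83), about 40 mm further back along the tool than the state implies. The whole gripper sits roughly 40 mm higher than the reported TCP suggests. I'll open, go down gently in steps, and watch the force.

Emit:
carry_out(
  motion=[
    {"slide": [0, 0, 0.005], "rotation": [0, 0, 0], "grip": 1},
    {"slide": [0, 0, 0], "rotation": [0, 0, 0], "grip": 1},
    {"slide": [0, 0, 0], "rotation": [0, 0, 0], "grip": 1},
    {"slide": [0, 0, 0], "rotation": [0, 0, 0], "grip": 1},
    {"slide": [0, 0, -0.01], "rotation": [0, 0, 0], "grip": 1},
    {"slide": [0, 0, -0.01], "rotation": [0, 0, 0], "grip": 1},
    {"slide": [0, 0, -0.008], "rotation": [0, 0, 0], "grip": 1},
    {"slide": [0, 0, -0.006], "rotation": [0, 0, 0], "grip": 1},
    {"slide": [0, 0, 0], "rotation": [0, 0, 0], "grip": 1},
  ],
  force=80,
)

```text
clock: 4.72
eef_pos: [0.5403, 0.278, -0.0018]
tcp_rot: [179.9, -0.3, -145.7]
contact_force: [0.9, -0.5, 0.6]
gripper_width: 1.001
grasp_force: 0.0
```

```bash
python3 - <<'E'
from h import *
i=get_image("scene");o=get_obs();print(o["clock"],o["eef_pos"],o["contact_force"],o["gripper_width"])
cv2.imwrite("pics/c5.png",cv2.resize(i[170:300,360:480],None,fx=4.5,fy=4.5))
E
```

```text
4.7667 [ 0.54102439  0.27826654 -0.00062582] [ 0.33400011 -1.15804172  0.43903566] 1.0017455540816353
```

View pics/c5.png

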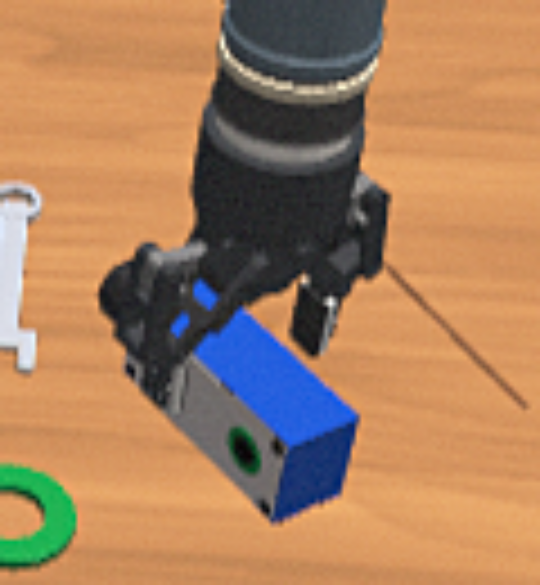

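In this crop the left finger is beside the -y face, but near the knob-side seal at crop (180,415). That means the offset could be horizontal, since one view can't separate x from z. I'll triangulate with the top view.

```bash
python3 - <<'E'
from h import *
t0=cv2.imread("pics/top0.png");t=get_image("top")
a=cv2.resize(t0[405:480,560:640],None,fx=5,fy=5,interpolation=cv2.INTER_CUBIC);b=cv2.resize(t[200:275,165:245],None,fx=5,fy=5,interpolation=cv2.INTER_CUBIC)
f=lambda x:np.clip(x.astype(float)*1.8,0,255).astype(np.uint8)
cv2.imwrite("pics/c6.png",f(np.hstack([a,b])))
E
```

```text
(no output)
```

View pics/c6.png

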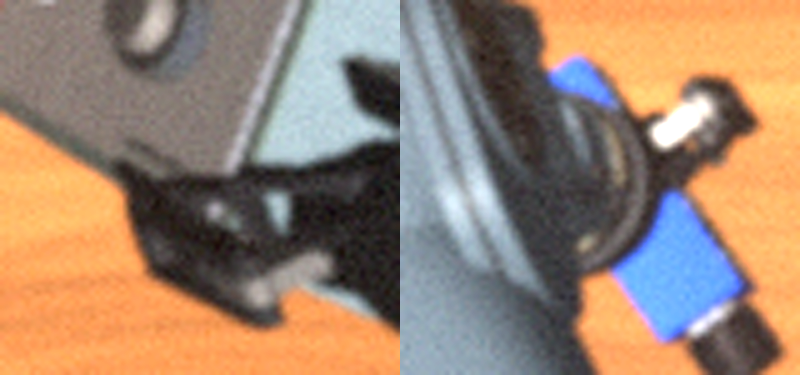

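The two start tips triangulate cleanly. Top (584,440) and (630,419) together with scene (144,83) and (107,86) match the reported xy, with everything about 40 mm higher. So the bias is along z or the tool axis, and xy is good. I'll go 14 mm lower and close.

Emit:
carry_out(
  motion=[
    {"slide": [0, 0, -0.006], "rotation": [0, 0, 0], "grip": 1},
    {"slide": [0, 0, -0.005], "rotation": [0, 0, 0], "grip": 1},
    {"slide": [0, 0, -0.003], "rotation": [0, 0, 0], "grip": 1},
    {"slide": [0, 0, 0], "rotation": [0, 0, 0], "grip": 0.3},
    {"slide": [0, 0, 0], "rotation": [0, 0, 0], "grip": 0.3},
    {"slide": [0, 0, 0], "rotation": [0, 0, 0], "grip": 0.3},
    {"slide": [0, 0, 0], "rotation": [0, 0, 0], "grip": 0.3},
    {"slide": [0, 0, 0], "rotation": [0, 0, 0], "grip": 0.3},
    {"slide": [0, 0, 0], "rotation": [0, 0, 0], "grip": 0.3},
  ],
  force=80,
)

```text
clock: 5.57
eef_pos: [0.5432, 0.2788, -0.0121]
tcp_rot: [-180.0, 0.1, -145.7]
contact_force: [0.9, -0.8, 1.4]
gripper_width: 0.502
grasp_force: 83.5
```

```bash
python3 - <<'E'
from h import *
s=cv2.imread("pics/scene0.png")
A=[proj("scene",p) for p in[]]
def P(n):
    m=camera_model(n);T=np.linalg.inv(m["T"]);return m["K"]@np.diag([1,-1,-1])@T[:3]
def tri(t,s):
    X=cv2.triangulatePoints(P("top"),P("scene"),np.array(t,float).reshape(2,1),np.array(s,float).reshape(2,1))[:,0];return X[:3]/X[3]
a=tri((584,440),(144.3,83.3));b=tri((630,419),(107.3,86));print(a,b,(a+b)/2)
E
```

```text
[ 0.14479211 -0.4528693   0.24202124] [ 0.18239324 -0.5393663   0.24632142] [ 0.16359268 -0.4961178   0.24417133]
```

Emit:
carry_out(
  motion=[
    {"slide": [0, 0, 0.02], "rotation": [0, 0, 0], "grip": 0.3},
    {"slide": [0, 0, 0.03], "rotation": [0, 0, 0], "grip": 0.3},
    {"slide": [0, 0, 0.035], "rotation": [0, 0, 0], "grip": 0.3},
    {"slide": [0, 0, 0.04], "rotation": [0, 0, 0], "grip": 0.3},
    {"slide": [-0.0049, -0.0245, 0], "rotation": [0, 0, -4.06], "grip": 0.3},
    {"slide": [-0.0049, -0.0245, 0], "rotation": [0, 0, -4.06], "grip": 0.3},
    {"slide": [-0.0049, -0.0245, 0], "rotation": [0, 0, -4.06], "grip": 0.3},
    {"slide": [-0.0049, -0.0245, 0], "rotation": [0, 0, -4.06], "grip": 0.3},
    {"slide": [-0.0049, -0.0245, 0], "rotation": [0, 0, -4.06], "grip": 0.3},
    {"slide": [-0.0049, -0.0245, 0], "rotation": [0, 0, -4.06], "grip": 0.3},
    {"slide": [-0.0049, -0.0245, 0], "rotation": [0, 0, -4.06], "grip": 0.3},
    {"slide": [-0.0049, -0.0245, 0], "rotation": [0, 0, -4.06], "grip": 0.3},
    {"slide": [-0.0049, -0.0245, 0], "rotation": [0, 0, -4.06], "grip": 0.3},
    {"slide": [-0.0049, -0.0245, 0], "rotation": [0, 0, -4.06], "grip": 0.3},
  ],
  force=80,
)

```text
clock: 6.73
eef_pos: [0.4912, 0.0331, 0.1099]
tcp_rot: [180.0, -0.3, 173.5]
contact_force: [-0.2, -0.2, -6.6]
gripper_width: 0.502
grasp_force: 83.2
```

Emit:
carry_out(
  motion=[
    {"slide": [0, 0, 0], "rotation": [6.38, -0.71, 0], "grip": 0.3},
    {"slide": [0, 0, 0], "rotation": [6.38, -0.71, 0], "grip": 0.3},
    {"slide": [0, 0, 0], "rotation": [6.38, -0.71, 0], "grip": 0.3},
    {"slide": [0, 0, 0], "rotation": [6.38, -0.71, 0], "grip": 0.3},
    {"slide": [0, 0, 0], "rotation": [6.38, -0.71, 0], "grip": 0.3},
    {"slide": [0, 0, 0], "rotation": [6.38, -0.71, 0], "grip": 0.3},
    {"slide": [0, 0, 0], "rotation": [6.38, -0.71, 0], "grip": 0.3},
    {"slide": [0, 0, 0], "rotation": [0, 0, 0], "grip": 0.3},
    {"slide": [0, 0, 0], "rotation": [0, 0, 0], "grip": 0.3},
    {"slide": [0, 0, 0], "rotation": [0, 0, 0], "grip": 0.3},
  ],
)

```text
clock: 7.57
eef_pos: [0.4931, 0.034, 0.1116]
tcp_rot: [135.2, -0.1, 173.7]
contact_force: [-0.3, 0.7, -5.8]
gripper_width: 0.502
grasp_force: 84.0
```

```bash
python3 - <<'E'
from h import *
i=get_image("scene");j=get_image("top");o=get_obs();print(o["clock"],o["eef_pos"],o["tcp_rot"],o["q"].round(1),o["gripper_width"])
cv2.imwrite("pics/s7.png",i);cv2.imwrite("pics/t7.png",j)
cv2.imwrite("pics/c7.png",np.hstack([cv2.resize(i[130:280,260:390],(520,600)),cv2.resize(j[200:320,270:326],(280,600))]))
E
```

```text
7.6667 [0.49385319 0.03443674 0.1133103 ] [1.35201630e+02 1.43375263e-01 1.73778472e+02] [-31.2   9.9  -9.5  93.2  39.8 -33.3] 0.503749253956719
```

View pics/c7.png

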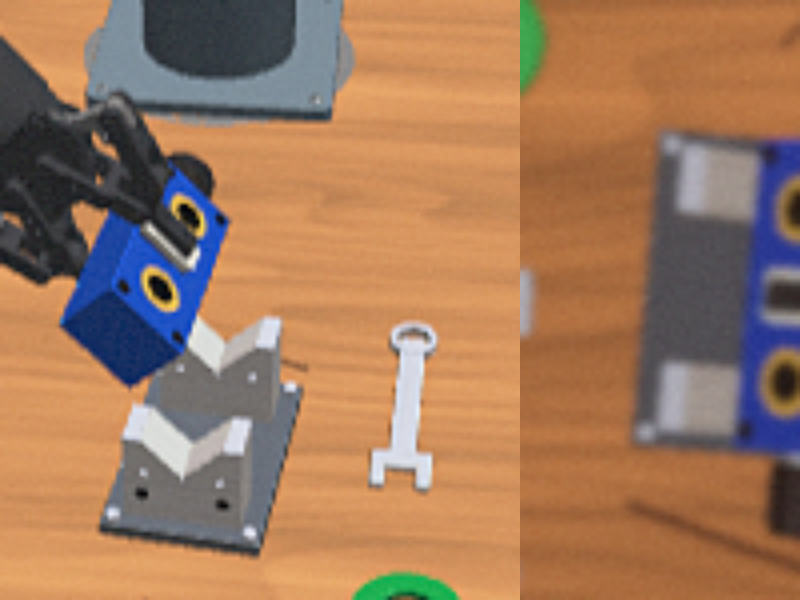

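Held, with the brass port rings on the upper +y face at scene (307,184) and (300,202). The block has moved toward -y, so the bias acts along the tool axis. I'll triangulate the rings to get its exact position.

```bash
cat >> h.py <<'E'
def P(n):
    m=camera_model(n);T=np.linalg.inv(m["T"]);return m["K"]@np.diag([1,-1,-1])@T[:3]
def tri(t,s):
    X=cv2.triangulatePoints(P("top"),P("scene"),np.array(t,float).reshape(2,1),np.array(s,float).reshape(2,1))[:,0];return X[:3]/X[3]
def rings(im,x,y,w,h):
    c=im[y:y+h,x:x+w];H=cv2.cvtColor(c,cv2.COLOR_BGR2HSV)
    m=((H[...,0]>16)&(H[...,0]<32)&(H[...,1]>110)&(H[...,2]>110)).astype(np.uint8)
    m=cv2.morphologyEx(m,cv2.MORPH_CLOSE,np.ones((7,7)))
    n,_,st,ce=cv2.connectedComponentsWithStats(m)
    return [(tuple((ce[k]+[x,y]).round(1)),int(st[k,4])) for k in range(1,n) if st[k,4]>15]
E
python3 - <<'E'
from h import *
print(rings(cv2.imread("pics/s7.png"),275,165,50,60));print(rings(cv2.imread("pics/t7.png"),300,220,60,70))
E
```

```text
[((np.float64(306.7), np.float64(183.3)), 49), ((np.float64(299.6), np.float64(201.9)), 64)]
[((np.float64(325.9), np.float64(241.2)), 74), ((np.float64(322.7), np.float64(276.1)), 76)]
```

```bash
python3 - <<'E'
from h import *
a=tri((325.9,241.2),(299.6,201.9));b=tri((322.7,276.1),(306.7,183.3));m=(a+b)/2
print(a,b,m,np.linalg.norm(a-b),np.degrees(np.arctan2(*(a-b)[[1,0]])))
n=np.array([.110*.7071,.994*.7071,.7071]) # reg +y
c=m-.022*n;print("centre",c)
print("residual to V pose",np.array([.4943,.0335,.0804])-c)
E
```

```text
[0.52823467 0.01758106 0.15758344] [0.45655146 0.02561659 0.15842433] [0.49239307 0.02159883 0.15800389] 0.07213708016775386 -6.396026070568788
centre [0.49068188 0.00613596 0.14244769]
residual to V pose [ 0.00361812  0.02736404 -0.06204769]
```

Emit:
carry_out(
  motion=[
    {"slide": [0.002, 0.0137, 0], "rotation": [0, 0, 0], "grip": 0.3},
    {"slide": [0.0015, 0.0137, 0], "rotation": [0, 0, 0], "grip": 0.3},
    {"slide": [0, 0, -0.02], "rotation": [0, 0, 0], "grip": 0.3},
    {"slide": [0, 0, -0.02], "rotation": [0, 0, 0], "grip": 0.3},
    {"slide": [0, 0, -0.01], "rotation": [0, 0, 0], "grip": 0.3},
    {"slide": [0, 0, -0.005], "rotation": [0, 0, 0], "grip": 0.3},
    {"slide": [0, 0, -0.003], "rotation": [0, 0, 0], "grip": 0.3},
    {"slide": [0, 0, 0], "rotation": [0, 0, 0], "grip": 0.3},
    {"slide": [0, 0, 0], "rotation": [0, 0, 0], "grip": 0.3},
    {"slide": [0, 0, -0.001], "rotation": [0, 0, 0], "grip": 0.3},
    {"slide": [0, 0, -0.001], "rotation": [0, 0, 0], "grip": 0.3},
  ],
)

```text
clock: 8.58
eef_pos: [0.498, 0.061, 0.0537]
tcp_rot: [135.0, 0.1, 173.6]
contact_force: [0.4, 0.5, -2.9]
gripper_width: 0.501
grasp_force: 84.5
```

Emit:
carry_out(
  motion=[
    {"slide": [0, 0, -0.001], "rotation": [0, 0, 0], "grip": 0.3},
    {"slide": [0, 0, -0.001], "rotation": [0, 0, 0], "grip": 0.3},
    {"slide": [0, 0, 0], "rotation": [0, 0, 0], "grip": 0.3},
  ],
)

```text
clock: 8.83
eef_pos: [0.4984, 0.062, 0.0528]
tcp_rot: [134.9, 0.2, 173.6]
contact_force: [-0.4, 3.2, 4.1]
gripper_width: 0.502
grasp_force: 85.0
```

Emit:
carry_out(
  motion=[
    {"slide": [0, 0, 0], "rotation": [0, 0, 0], "grip": 0.7},
    {"slide": [0, 0, 0], "rotation": [0, 0, 0], "grip": 0.8},
    {"slide": [0, 0, 0], "rotation": [0, 0, 0], "grip": 1},
    {"slide": [0, 0, 0], "rotation": [0, 0, 0], "grip": 1},
    {"slide": [0, 0, 0], "rotation": [0, 0, 0], "grip": 1},
    {"slide": [0, 0, 0], "rotation": [0, 0, 0], "grip": 1},
    {"slide": [-0.001, -0.0085, 0.0085], "rotation": [0, 0, 0], "grip": 1},
    {"slide": [-0.0016, -0.014, 0.0141], "rotation": [0, 0, 0], "grip": 1},
    {"slide": [-0.0016, -0.014, 0.0141], "rotation": [0, 0, 0], "grip": 1},
    {"slide": [-0.0024, -0.021, 0.0212], "rotation": [0, 0, 0], "grip": 1},
    {"slide": [-0.0024, -0.021, 0.0212], "rotation": [0, 0, 0], "grip": 1},
    {"slide": [0, 0, 0.03], "rotation": [0, 0, 0], "grip": 1},
    {"slide": [0, 0, 0.03], "rotation": [0, 0, 0], "grip": 1},
  ],
)

```text
clock: 9.92
eef_pos: [0.4878, -0.0183, 0.19]
tcp_rot: [135.0, -0.1, 173.5]
contact_force: [1.3, 0.0, 0.8]
gripper_width: 0.999
grasp_force: 0.0
```

```bash
python3 - <<'E'
from h import *
i=get_image("scene");j=get_image("top");o=get_obs();print(o["clock"],o["eef_pos"],o["tcp_rot"],o["q"].round(1),o["gripper_width"],o["contact_force"])
cv2.imwrite("pics/s8.png",i);cv2.imwrite("pics/t8.png",j)
print(rings(i,265,185,80,70));print(rings(j,280,210,80,80))
E
```

```text
10.0167 [ 0.49033367 -0.01883512  0.19445761] [135.23498375   0.47557239 173.56735381] [-36.4  11.    0.9 105.9  37.8 -39.2] 0.9967737030451541 [-0.22105521 -0.23064808 -0.46445151]
[((np.float64(318.4), np.float64(206.5)), 53), ((np.float64(312.3), np.float64(225.2)), 63)]
[((np.float64(311.8), np.float64(240.7)), 59), ((np.float64(308.8), np.float64(273.6)), 62)]
```

```bash
python3 - <<'E'
from h import *
a=tri((311.8,240.7),(312.3,225.2));b=tri((308.8,273.6),(318.4,206.5));m=(a+b)/2
print(a,b,m,np.linalg.norm(a-b),np.degrees(np.arctan2(*(a-b)[[1,0]])))
n=np.array([.110*.7071,.994*.7071,.7071])
print("centre",m-.022*n)
E
```

```text
[0.53290423 0.04588545 0.09758416] [0.46133233 0.0535869  0.09724525] [0.49711828 0.04973617 0.0974147 ] 0.07198585923731446 -6.141641783840258
centre [0.4954071  0.03427331 0.0818585 ]
```

Emit:
carry_out(
  motion=[
    {"slide": [0.0009, 0.0074, 0], "rotation": [-6.88, 0.75, 0], "grip": 1},
    {"slide": [0.0009, 0.0074, 0], "rotation": [-6.88, 0.75, 0], "grip": 1},
    {"slide": [0.0009, 0.0074, 0], "rotation": [-6.88, 0.75, 0], "grip": 1},
    {"slide": [0.0009, 0.0074, 0], "rotation": [-6.88, 0.75, 0], "grip": 1},
    {"slide": [0.0009, 0.0074, 0], "rotation": [-6.88, 0.75, 0], "grip": 1},
    {"slide": [0.0009, 0.0074, 0], "rotation": [-6.88, 0.75, 0], "grip": 1},
    {"slide": [0.0009, 0.0074, 0], "rotation": [-6.88, 0.75, 0], "grip": 1},
    {"slide": [0.0009, 0.0074, 0], "rotation": [-6.88, 0.75, 0], "grip": 1},
    {"slide": [0.0009, 0.0074, 0], "rotation": [-6.88, 0.75, 0], "grip": 1},
    {"slide": [0.0009, 0.0074, -0.01], "rotation": [-6.88, 0.75, 0], "grip": 1},
    {"slide": [0.0009, 0.0074, -0.015], "rotation": [-6.88, 0.75, 0], "grip": 1},
    {"slide": [0.0009, 0.0074, -0.0177], "rotation": [-6.88, 0.75, 0], "grip": 1},
    {"slide": [0.0009, 0.0074, -0.02], "rotation": [-6.88, 0.75, 0], "grip": 1},
    {"slide": [0, 0, 0], "rotation": [0, 0, 0], "grip": 1},
    {"slide": [0, 0, 0], "rotation": [0, 0, 0], "grip": 1},
    {"slide": [0, 0, 0], "rotation": [0, 0, 0], "grip": 1},
  ],
)

```text
clock: 11.35
eef_pos: [0.4997, 0.0787, 0.1269]
tcp_rot: [-134.9, 0.1, 173.8]
contact_force: [0.7, -0.5, 1.1]
gripper_width: 0.996
grasp_force: 0.0
```

```bash
python3 - <<'E'
from h import *
i=get_image("scene");o=get_obs();print(o["clock"],o["eef_pos"],o["tcp_rot"],o["q"].round(1))
from scipy.spatial.transform import Rotation as R
r=R.from_euler("xyz",o["tcp_rot"],degrees=True).as_matrix();print(r.round(3))
cc=np.array([.4954,.0343,.0819]);d=cc-o["eef_pos"];print("centre in tool",d@r)
E
```

```text
11.4 [0.50084182 0.07857181 0.12995259] [-135.09441901    0.38561826  173.77234652] [ 24.9  25.7  11.6 102.9 -37.3  40.6]
[[-0.994  0.082 -0.072]
 [ 0.108  0.704 -0.702]
 [-0.007 -0.706 -0.708]]
centre in tool [0.00093053 0.00232911 0.06551616]
```

Emit:
carry_out(
  motion=[
    {"slide": [-0.0015, -0.0141, -0.0141], "rotation": [0, 0, 0], "grip": 1},
    {"slide": [-0.0015, -0.0141, -0.0141], "rotation": [0, 0, 0], "grip": 1},
    {"slide": [-0.0015, -0.0141, -0.0141], "rotation": [0, 0, 0], "grip": 1},
    {"slide": [-0.0015, -0.0141, -0.0141], "rotation": [0, 0, 0], "grip": 1},
    {"slide": [-0.0009, -0.0084, -0.0084], "rotation": [0, 0, 0], "grip": 1},
    {"slide": [-0.0006, -0.0057, -0.0057], "rotation": [0, 0, 0], "grip": 1},
    {"slide": [0, 0, 0], "rotation": [0, 0, 0], "grip": 1},
  ],
)

```text
clock: 11.98
eef_pos: [0.4934, 0.0068, 0.0605]
tcp_rot: [-135.2, 0.6, 173.6]
contact_force: [-0.3, 0.3, -0.4]
gripper_width: 1.002
grasp_force: 0.0
```

```bash
python3 - <<'E'
from h import *
i=get_image("scene");j=get_image("top");o=get_obs();print(o["clock"],o["eef_pos"],o["tcp_rot"],o["contact_force"])
cv2.imwrite("pics/c9.png",np.hstack([cv2.resize(i[160:280,260:360],(500,600)),cv2.resize(j[200:320,270:330],(300,600))]))
E
```

```text
12.0833 [0.49379208 0.00825049 0.05992981] [-135.14643384    0.49849006  173.69598595] [-0.1460571  -0.95218737  0.51782668]
```

View pics/c9.png

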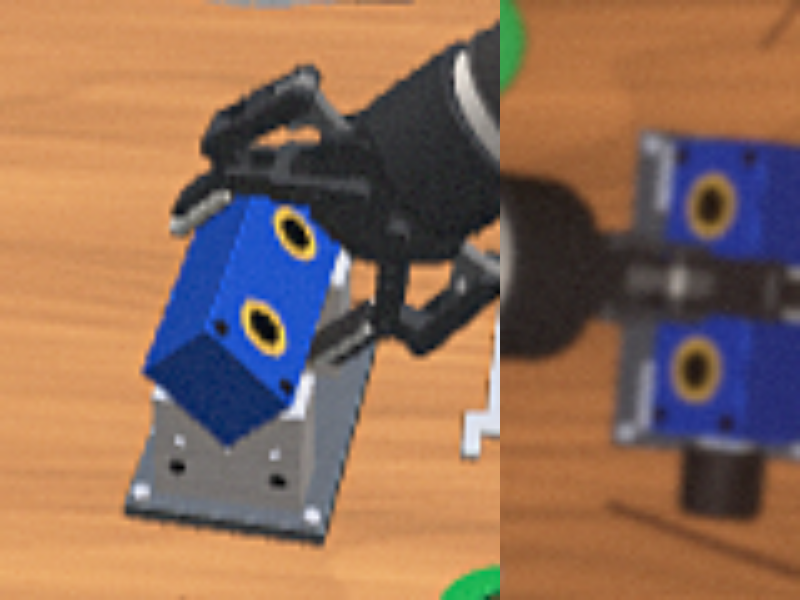

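The fingers straddle the ±z faces: one above at crop (200,205), the other in the V gap at (345,335). I'll close them.

Emit:
carry_out(
  motion=[
    {"slide": [0, 0, 0], "rotation": [0, 0, 0], "grip": 0.7},
    {"slide": [0, 0, 0], "rotation": [0, 0, 0], "grip": 0.5},
    {"slide": [0, 0, 0], "rotation": [0, 0, 0], "grip": 0.4},
    {"slide": [0, 0, 0], "rotation": [0, 0, 0], "grip": 0.4},
    {"slide": [0, 0, 0], "rotation": [0, 0, 0], "grip": 0.4},
    {"slide": [0, 0, 0], "rotation": [0, 0, 0], "grip": 0.4},
  ],
  force=80,
)

```text
clock: 12.58
eef_pos: [0.4934, 0.0107, 0.0568]
tcp_rot: [-135.2, 0.3, 173.8]
contact_force: [-0.3, 6.4, 3.3]
gripper_width: 0.643
grasp_force: 87.9
```

Emit:
carry_out(
  motion=[
    {"slide": [0, 0, 0.01], "rotation": [0, 0, 0], "grip": 0.4},
    {"slide": [0, 0, 0.02], "rotation": [0, 0, 0], "grip": 0.4},
    {"slide": [0, 0, 0.03], "rotation": [0, 0, 0], "grip": 0.4},
    {"slide": [0, 0, 0.03], "rotation": [0, 0, 0], "grip": 0.4},
    {"slide": [0, 0, 0.02], "rotation": [0, 0, 0], "grip": 0.4},
    {"slide": [0, 0, 0], "rotation": [6.38, -0.7, 0], "grip": 0.4},
    {"slide": [0, 0, 0], "rotation": [6.38, -0.7, 0], "grip": 0.4},
    {"slide": [0, 0, 0], "rotation": [6.38, -0.7, 0], "grip": 0.4},
    {"slide": [0, 0, 0], "rotation": [6.38, -0.7, 0], "grip": 0.4},
    {"slide": [0, 0, 0], "rotation": [6.38, -0.7, 0], "grip": 0.4},
    {"slide": [0, 0, 0], "rotation": [6.38, -0.7, 0], "grip": 0.4},
    {"slide": [0, 0, 0], "rotation": [6.38, -0.7, 0], "grip": 0.4},
    {"slide": [0, 0, 0], "rotation": [0, 0, 0], "grip": 0.4},
  ],
)

```text
clock: 13.67
eef_pos: [0.4908, 0.0042, 0.1658]
tcp_rot: [-179.9, 0.0, 173.3]
contact_force: [-0.2, -0.6, -6.9]
gripper_width: 0.639
grasp_force: 87.5
```

Emit:
carry_out(
  motion=[
    {"slide": [0.006, -0.024, 0], "rotation": [0, 0, -1.35], "grip": 0.4},
    {"slide": [0.006, -0.024, 0], "rotation": [0, 0, -1.35], "grip": 0.4},
    {"slide": [0.006, -0.024, 0], "rotation": [0, 0, -1.35], "grip": 0.4},
    {"slide": [0.006, -0.024, 0], "rotation": [0, 0, -1.35], "grip": 0.4},
    {"slide": [0.006, -0.024, 0], "rotation": [0, 0, -1.35], "grip": 0.4},
    {"slide": [0.006, -0.024, 0], "rotation": [0, 0, -1.35], "grip": 0.4},
    {"slide": [0.006, -0.024, 0], "rotation": [0, 0, -1.35], "grip": 0.4},
    {"slide": [0.006, -0.024, 0], "rotation": [0, 0, -1.35], "grip": 0.4},
    {"slide": [0.006, -0.024, 0], "rotation": [0, 0, -1.35], "grip": 0.4},
    {"slide": [0.006, -0.024, 0], "rotation": [0, 0, -1.35], "grip": 0.4},
    {"slide": [0.006, -0.024, 0], "rotation": [0, 0, -1.35], "grip": 0.4},
    {"slide": [0.006, -0.024, 0], "rotation": [0, 0, -1.35], "grip": 0.4},
    {"slide": [0.006, -0.024, 0], "rotation": [0, 0, -1.35], "grip": 0.4},
    {"slide": [0, 0, 0], "rotation": [0, 0, 0], "grip": 0.4},
    {"slide": [0, 0, 0], "rotation": [0, 0, 0], "grip": 0.4},
  ],
)

```text
clock: 14.92
eef_pos: [0.569, -0.3036, 0.163]
tcp_rot: [-179.9, -0.3, 156.1]
contact_force: [-0.0, 1.1, -7.1]
gripper_width: 0.637
grasp_force: 88.0
```

```bash
python3 - <<'E'
from h import *
i=get_image("scene");j=get_image("top");o=get_obs();print(o["clock"],o["eef_pos"],o["tcp_rot"],o["gripper_width"],o["grasp_force"],o["contact_force"])
cv2.imwrite("pics/s10.png",i);cv2.imwrite("pics/t10.png",j)
q=proj("scene",[.57,-.303,.17])[0].astype(int);p=proj("top",[.57,-.303,.17])[0].astype(int);print(q,p)
print(rings(i,q[0]-50,q[1]-50,100,100));print(rings(j,p[0]-60,p[1]-60,120,120))
E
```

```text
15.0167 [ 0.56934877 -0.30209453  0.16430465] [-1.79920638e+02 -1.61819723e-01  1.56194067e+02] 0.6368304098814109 87.96689987182617 [-0.21770438  0.68900188 -6.94699507]
[148 199] [481 217]
[((np.float64(109.1), np.float64(164.8)), 80), ((np.float64(131.0), np.float64(188.9)), 73), ((np.float64(154.2), np.float64(242.5)), 26)]
[((np.float64(483.6), np.float64(232.7)), 116), ((np.float64(495.6), np.float64(254.1)), 33)]
```

```bash
python3 - <<'E'
from h import *
c=np.array([.569,-.303,.163+.038+.022]);d=np.array([.915,-.403,0])*.036
for s in(1,-1):print(proj("scene",c+s*d),proj("top",c+s*d))
print(tri((483.6,232.7),(131,188.9)))
j=cv2.imread("pics/t10.png");H=cv2.cvtColor(j,cv2.COLOR_BGR2HSV)
for r in((460,160,70,110),):
    x,y,w,h=r;b=H[y:y+h,x:x+w];m=((b[...,0]>105)&(b[...,0]<125)&(b[...,1]>120)).astype(np.uint8)
    q=quad(m,(x,y));print(cv2.minAreaRect(q.astype(np.float32)),cv2.contourArea(q.astype(np.float32)))
E
```

```text
[[130.389976   187.67411812]] [[497.40964797 198.82115561]]
[[155.46687693 170.74488536]] [[484.06419661 232.68364375]]
[ 0.54615503 -0.32669283  0.1760675 ]
((481.3698425292969, 231.8875732421875), (32.14616394042969, 33.016448974609375), 22.380136489868164) 857.5
```

The one visible ring in each view matches the prediction within 1.5 px: scene (131,189), top (484,233). The pose is as intended, so I'll lower it onto the plate.

Emit:
carry_out(
  motion=[
    {"slide": [0, 0, -0.02], "rotation": [0, 0, 0], "grip": 0.4},
    {"slide": [0, 0, -0.035], "rotation": [0, 0, 0], "grip": 0.4},
    {"slide": [0, 0, -0.035], "rotation": [0, 0, 0], "grip": 0.4},
    {"slide": [0, 0, -0.03], "rotation": [0, 0, 0], "grip": 0.4},
    {"slide": [0, 0, -0.02], "rotation": [0, 0, 0], "grip": 0.4},
    {"slide": [0, 0, -0.01], "rotation": [0, 0, 0], "grip": 0.4},
    {"slide": [0, 0, -0.004], "rotation": [0, 0, 0], "grip": 0.4},
    {"slide": [0, 0, -0.002], "rotation": [0, 0, 0], "grip": 0.4},
    {"slide": [0, 0, -0.002], "rotation": [0, 0, 0], "grip": 0.4},
    {"slide": [0, 0, -0.002], "rotation": [0, 0, 0], "grip": 0.4},
    {"slide": [0, 0, 0], "rotation": [0, 0, 0], "grip": 0.4},
    {"slide": [0, 0, 0], "rotation": [0, 0, 0], "grip": 0.4},
  ],
)

```text
clock: 16.02
eef_pos: [0.5711, -0.3042, 0.0079]
tcp_rot: [-179.9, 0.3, 156.1]
contact_force: [-0.6, -0.2, -6.5]
gripper_width: 0.643
grasp_force: 87.8
```

Emit:
carry_out(
  motion=[
    {"slide": [0, 0, -0.002], "rotation": [0, 0, 0], "grip": 0.4},
    {"slide": [0, 0, -0.002], "rotation": [0, 0, 0], "grip": 0.4},
    {"slide": [0, 0, -0.001], "rotation": [0, 0, 0], "grip": 0.4},
    {"slide": [0, 0, -0.001], "rotation": [0, 0, 0], "grip": 0.4},
  ],
)

```text
clock: 16.35
eef_pos: [0.5709, -0.3041, 0.0026]
tcp_rot: [-179.9, 0.2, 156.1]
contact_force: [-3.4, 2.1, 6.7]
gripper_width: 0.639
grasp_force: 89.5
```

Emit:
carry_out(
  motion=[
    {"slide": [0, 0, 0.001], "rotation": [0, 0, 0], "grip": 0.75},
    {"slide": [0, 0, 0], "rotation": [0, 0, 0], "grip": 0.85},
    {"slide": [0, 0, 0], "rotation": [0, 0, 0], "grip": 1},
    {"slide": [0, 0, 0], "rotation": [0, 0, 0], "grip": 1},
    {"slide": [0, 0, 0], "rotation": [0, 0, 0], "grip": 1},
    {"slide": [0, 0, 0.02], "rotation": [0, 0, 0], "grip": 1},
    {"slide": [0, 0, 0.03], "rotation": [0, 0, 0], "grip": 1},
    {"slide": [0, 0, 0.04], "rotation": [0, 0, 0], "grip": 1},
    {"slide": [0, 0, 0.01], "rotation": [0, 0, 0], "grip": 0},
    {"slide": [0, 0, 0], "rotation": [0, 0, 0], "grip": 0},
    {"slide": [0, 0, 0], "rotation": [0, 0, 0], "grip": 0},
    {"slide": [0, 0, 0], "rotation": [0, 0, 0], "grip": 0},
  ],
)

```text
clock: 17.35
eef_pos: [0.5697, -0.3032, 0.0999]
tcp_rot: [-179.9, 0.0, 156.1]
contact_force: [-0.2, 0.1, -0.5]
gripper_width: 0.455
grasp_force: 0.0
```

```bash
cat > m.py <<'E'
from h import *
i=get_image("scene");j=get_image("top");o=get_obs();print(o["clock"],o["eef_pos"],o["tcp_rot"],o["gripper_width"],o["contact_force"])
c0=[.57,-.32,.058];z=.058
for n,im in(("scene",i),("top",j)):
    q=proj(n,c0)[0].astype(int);r=rings(im,q[0]-50,q[1]-45,100,90)
    C=np.array([.5556,-.3109]);yw=np.radians(-23.75)
    for uv,a in r:
        w=ray(n,uv,z)[0,:2]-C
        print(n,uv,a,"plate xy",np.round([w@[np.cos(yw),np.sin(yw)],w@[-np.sin(yw),np.cos(yw)]],4))
E
python3 m.py
```

```text
17.45 [ 0.56903779 -0.30272784  0.09883319] [-1.79933875e+02 -1.09321398e-01  1.56142591e+02] 0.2690006301065835 [-0.26668973 -0.64413252 -0.177265  ]
scene (np.float64(170.1), np.float64(229.9)) 61 plate xy [-0.0271  0.0111]
scene (np.float64(148.4), np.float64(247.8)) 72 plate xy [0.0449 0.0116]
scene (np.float64(130.8), np.float64(260.7)) 16 plate xy [0.0952 0.0083]
top (np.float64(458.5), np.float64(237.0)) 76 plate xy [-0.0249  0.0116]
top (np.float64(474.4), np.float64(238.4)) 16 plate xy [-0.0138 -0.0232]
top (np.float64(495.7), np.float64(254.3)) 34 plate xy [-0.0287 -0.0814]
```

Emit:
carry_out(
  motion=[
    {"slide": [0.0129, 0.0293, 0], "rotation": [0, 0, 0], "grip": 0},
    {"slide": [0.0129, 0.0293, 0], "rotation": [0, 0, 0], "grip": 0},
    {"slide": [0, 0, 0], "rotation": [0, 0, 0], "grip": 0},
    {"slide": [0, 0, -0.035], "rotation": [0, 0, 0], "grip": 0},
    {"slide": [0, 0, -0.035], "rotation": [0, 0, 0], "grip": 0},
    {"slide": [0, 0, -0.02], "rotation": [0, 0, 0], "grip": 0},
    {"slide": [0, 0, -0.013], "rotation": [0, 0, 0], "grip": 0},
    {"slide": [0, 0, 0], "rotation": [0, 0, 0], "grip": 0},
    {"slide": [0, 0, 0], "rotation": [0, 0, 0], "grip": 0},
    {"slide": [-0.0032, -0.0073, 0], "rotation": [0, 0, 0], "grip": 0},
    {"slide": [-0.0032, -0.0073, 0], "rotation": [0, 0, 0], "grip": 0},
    {"slide": [-0.0016, -0.0037, 0], "rotation": [0, 0, 0], "grip": 0},
    {"slide": [-0.0016, -0.0037, 0], "rotation": [0, 0, 0], "grip": 0},
  ],
)

```text
clock: 18.53
eef_pos: [0.5882, -0.2675, 0.0008]
tcp_rot: [179.9, 0.4, 156.1]
contact_force: [2.9, 4.6, 2.6]
gripper_width: -0.002
grasp_force: 2.6
```

Emit:
carry_out(
  motion=[
    {"slide": [-0.002, -0.0046, 0], "rotation": [0, 0, 0], "grip": 0},
    {"slide": [-0.002, -0.0046, 0], "rotation": [0, 0, 0], "grip": 0},
    {"slide": [-0.002, -0.0046, 0], "rotation": [0, 0, 0], "grip": 0},
    {"slide": [-0.002, -0.0046, 0], "rotation": [0, 0, 0], "grip": 0},
    {"slide": [-0.002, -0.0046, 0], "rotation": [0, 0, 0], "grip": 0},
    {"slide": [-0.002, -0.0046, 0], "rotation": [0, 0, 0], "grip": 0},
    {"slide": [-0.002, -0.0046, 0], "rotation": [0, 0, 0], "grip": 0},
    {"slide": [-0.001, -0.0023, 0], "rotation": [0, 0, 0], "grip": 0},
    {"slide": [0, 0, 0], "rotation": [0, 0, 0], "grip": 0},
  ],
)

```text
clock: 19.28
eef_pos: [0.5731, -0.3017, 0.0004]
tcp_rot: [-180.0, 0.3, 156.2]
contact_force: [1.6, 4.0, 4.1]
gripper_width: -0.005
grasp_force: 2.0
```

Emit:
carry_out(
  motion=[
    {"slide": [-0.0008, -0.0018, 0], "rotation": [0, 0, 0], "grip": 0},
    {"slide": [-0.0008, -0.0018, 0], "rotation": [0, 0, 0], "grip": 0},
    {"slide": [-0.0008, -0.0018, 0], "rotation": [0, 0, 0], "grip": 0},
    {"slide": [-0.0004, -0.0009, 0], "rotation": [0, 0, 0], "grip": 0},
    {"slide": [0, 0, 0], "rotation": [0, 0, 0], "grip": 0},
  ],
)

```text
clock: 19.7
eef_pos: [0.5703, -0.3063, -0.0001]
tcp_rot: [179.9, 0.3, 156.2]
contact_force: [2.2, 7.0, 5.3]
gripper_width: 0.0
grasp_force: 3.6
```

Emit:
carry_out(
  motion=[
    {"slide": [-0.0008, -0.0018, 0], "rotation": [0, 0, 0], "grip": 0},
    {"slide": [-0.0008, -0.0018, 0], "rotation": [0, 0, 0], "grip": 0},
    {"slide": [0, 0, 0], "rotation": [0, 0, 0], "grip": 0},
  ],
)

```text
clock: 19.95
eef_pos: [0.5704, -0.306, -0.0]
tcp_rot: [179.5, 0.3, 156.4]
contact_force: [4.9, 13.7, 7.0]
gripper_width: 0.001
grasp_force: 7.6
```

```bash
python3 m.py
```

```text
20.05 [ 5.70383009e-01 -3.06068103e-01 -1.42622405e-05] [179.48746417   0.26894973 156.36480487] -0.0006696919130680154 [ 6.51073828 13.22769377  6.89264466]
scene (np.float64(134.1), np.float64(241.1)) 67 plate xy [ 0.0438 -0.0332]
top (np.float64(476.4), np.float64(244.6)) 77 plate xy [-0.0252 -0.0326]
```

Emit:
carry_out(
  motion=[
    {"slide": [0.003, 0.0068, 0], "rotation": [0, 0, 0], "grip": 0},
    {"slide": [0.003, 0.0068, 0], "rotation": [0, 0, 0], "grip": 0},
    {"slide": [0, 0, 0.03], "rotation": [0, 0, 0], "grip": 0},
    {"slide": [0, 0, 0.035], "rotation": [0, 0, 0], "grip": 0},
    {"slide": [0, 0, 0.025], "rotation": [0, 0, 0], "grip": 0},
    {"slide": [-0.0281, 0.0011, 0], "rotation": [0, 0, 0], "grip": 0},
    {"slide": [-0.0281, 0.0011, 0], "rotation": [0, 0, 0], "grip": 0},
    {"slide": [-0.0281, 0.0011, 0], "rotation": [0, 0, 0], "grip": 0},
    {"slide": [-0.0281, 0.0011, 0], "rotation": [0, 0, 0], "grip": 0},
    {"slide": [-0.0281, 0.0011, 0], "rotation": [0, 0, 0], "grip": 0},
    {"slide": [0, 0, 0], "rotation": [0, 0, 0], "grip": 0},
    {"slide": [0, 0, 0], "rotation": [0, 0, 0], "grip": 0},
  ],
)

```text
clock: 21.05
eef_pos: [0.4305, -0.2924, 0.0874]
tcp_rot: [-179.8, 0.0, 156.0]
contact_force: [0.3, -0.4, 0.2]
gripper_width: -0.003
grasp_force: 0.0
```

```bash
python3 m.py
```

```text
21.15 [ 0.43273996 -0.29293441  0.08826805] [-1.79839200e+02  1.53294905e-01  1.56101469e+02] -0.0014385262113366304 [-1.07447296 -0.05892127 -0.12120101]
scene (np.float64(156.1), np.float64(223.8)) 58 plate xy [-0.0281 -0.0335]
scene (np.float64(134.1), np.float64(241.1)) 67 plate xy [ 0.0438 -0.0332]
top (np.float64(487.8), np.float64(215.7)) 75 plate xy [ 0.0465 -0.0326]
top (np.float64(476.4), np.float64(244.8)) 77 plate xy [-0.0257 -0.0327]
top (np.float64(495.4), np.float64(253.9)) 33 plate xy [-0.0282 -0.0805]
```

Emit:
carry_out(
  motion=[
    {"slide": [0, 0, -0.035], "rotation": [0, 0, 0], "grip": 0},
    {"slide": [0, 0, -0.03], "rotation": [0, 0, 0], "grip": 0},
    {"slide": [0, 0, -0.02], "rotation": [0, 0, 0], "grip": 0},
    {"slide": [0, 0, 0], "rotation": [0, 0, 0], "grip": 0},
    {"slide": [0.0046, -0.002, 0], "rotation": [0, 0, 0], "grip": 0},
    {"slide": [0.0046, -0.002, 0], "rotation": [0, 0, 0], "grip": 0},
    {"slide": [0.0046, -0.002, 0], "rotation": [0, 0, 0], "grip": 0},
    {"slide": [0.0027, -0.0012, 0], "rotation": [0, 0, 0], "grip": 0},
    {"slide": [0.0027, -0.0012, 0], "rotation": [0, 0, 0], "grip": 0},
    {"slide": [0.0027, -0.0012, 0], "rotation": [0, 0, 0], "grip": 0},
  ],
)

```text
clock: 21.98
eef_pos: [0.4537, -0.3018, 0.0047]
tcp_rot: [-179.8, -0.0, 156.1]
contact_force: [-4.7, 3.0, 4.3]
gripper_width: 0.003
grasp_force: 2.7
```

Emit:
carry_out(
  motion=[
    {"slide": [0.0027, -0.0012, 0], "rotation": [0, 0, 0], "grip": 0},
    {"slide": [0.0027, -0.0012, 0], "rotation": [0, 0, 0], "grip": 0},
    {"slide": [0.0027, -0.0012, 0], "rotation": [0, 0, 0], "grip": 0},
    {"slide": [0.0027, -0.0012, 0], "rotation": [0, 0, 0], "grip": 0},
    {"slide": [0.0027, -0.0012, 0], "rotation": [0, 0, 0], "grip": 0},
    {"slide": [0.0018, -0.0008, 0], "rotation": [0, 0, 0], "grip": 0},
    {"slide": [0, 0, 0], "rotation": [0, 0, 0], "grip": 0},
  ],
)

```text
clock: 22.57
eef_pos: [0.469, -0.3086, 0.0044]
tcp_rot: [-179.9, 0.0, 156.1]
contact_force: [-4.7, 1.9, 3.3]
gripper_width: 0.003
grasp_force: 2.7
```

Emit:
carry_out(
  motion=[
    {"slide": [0.0018, -0.0008, 0], "rotation": [0, 0, 0], "grip": 0},
    {"slide": [0.0018, -0.0008, 0], "rotation": [0, 0, 0], "grip": 0},
    {"slide": [0.0009, -0.0004, 0], "rotation": [0, 0, 0], "grip": 0},
    {"slide": [0, 0, 0], "rotation": [0, 0, 0], "grip": 0},
  ],
)

```text
clock: 22.9
eef_pos: [0.4687, -0.3084, 0.0044]
tcp_rot: [-179.8, -0.6, 156.1]
contact_force: [-15.0, 6.4, 13.2]
gripper_width: 0.0
grasp_force: 8.6
```

```bash
python3 m.py
```

```text
23.0 [ 0.46870682 -0.30843927  0.00440662] [-179.82961764   -0.56641103  156.09958313] -0.0014300525488131649 [-16.10472757   6.43104356  13.0445733 ]
scene (np.float64(150.2), np.float64(228.5)) 59 plate xy [-0.008  -0.0333]
scene (np.float64(127.7), np.float64(246.1)) 68 plate xy [ 0.0635 -0.0332]
top (np.float64(491.0), np.float64(207.8)) 72 plate xy [ 0.0663 -0.0328]
top (np.float64(479.6), np.float64(236.6)) 76 plate xy [-0.0054 -0.0327]
```

Emit:
carry_out(
  motion=[
    {"slide": [-0.0073, 0.0032, 0], "rotation": [0, 0, 0], "grip": 0},
    {"slide": [-0.0073, 0.0032, 0], "rotation": [0, 0, 0], "grip": 0},
    {"slide": [0, 0, 0.03], "rotation": [0, 0, 0], "grip": 0},
    {"slide": [0, 0, 0.035], "rotation": [0, 0, 0], "grip": 0},
    {"slide": [0, 0, 0.025], "rotation": [0, 0, 0], "grip": 0},
    {"slide": [0.0272, 0.0029, 0], "rotation": [0, 0, 0], "grip": 0},
    {"slide": [0.0272, 0.0029, 0], "rotation": [0, 0, 0], "grip": 0},
    {"slide": [0.0272, 0.0029, 0], "rotation": [0, 0, 0], "grip": 0},
    {"slide": [0.0272, 0.0029, 0], "rotation": [0, 0, 0], "grip": 0},
    {"slide": [0.0272, 0.0029, 0], "rotation": [0, 0, 0], "grip": 0},
    {"slide": [0, 0, 0], "rotation": [0, 0, 0], "grip": 0},
    {"slide": [0, 0, -0.03], "rotation": [0, 0, 0], "grip": 0},
    {"slide": [0, 0, -0.035], "rotation": [0, 0, 0], "grip": 0},
    {"slide": [0, 0, -0.022], "rotation": [0, 0, 0], "grip": 0},
    {"slide": [0, 0, 0], "rotation": [0, 0, 0], "grip": 0},
    {"slide": [0, 0, 0], "rotation": [0, 0, 0], "grip": 0},
  ],
)

```text
clock: 24.33
eef_pos: [0.5941, -0.2889, 0.0047]
tcp_rot: [-179.9, -0.1, 156.1]
contact_force: [-0.6, 1.7, 0.3]
gripper_width: -0.001
grasp_force: 0.0
```

Emit:
carry_out(
  motion=[
    {"slide": [-0.002, -0.0046, 0], "rotation": [0, 0, 0], "grip": 0},
    {"slide": [-0.002, -0.0046, 0], "rotation": [0, 0, 0], "grip": 0},
    {"slide": [-0.002, -0.0046, 0], "rotation": [0, 0, 0], "grip": 0},
    {"slide": [-0.002, -0.0046, 0], "rotation": [0, 0, 0], "grip": 0},
    {"slide": [-0.0012, -0.0027, 0], "rotation": [0, 0, 0], "grip": 0},
    {"slide": [-0.0012, -0.0027, 0], "rotation": [0, 0, 0], "grip": 0},
    {"slide": [-0.0008, -0.0018, 0], "rotation": [0, 0, 0], "grip": 0},
    {"slide": [0, 0, 0], "rotation": [0, 0, 0], "grip": 0},
  ],
)

```text
clock: 25.0
eef_pos: [0.5861, -0.3133, 0.0076]
tcp_rot: [179.8, 0.2, 156.2]
contact_force: [1.5, 6.1, 3.6]
gripper_width: -0.0
grasp_force: 3.0
```

Emit:
carry_out(
  motion=[
    {"slide": [-0.0008, -0.0018, 0], "rotation": [0, 0, 0], "grip": 0},
    {"slide": [-0.0008, -0.0018, 0], "rotation": [0, 0, 0], "grip": 0},
    {"slide": [0, 0, 0], "rotation": [0, 0, 0], "grip": 0},
    {"slide": [0, 0, 0], "rotation": [0, 0, 0], "grip": 0},
  ],
)

```text
clock: 25.33
eef_pos: [0.5862, -0.3132, 0.0077]
tcp_rot: [179.4, 0.2, 156.4]
contact_force: [5.0, 11.9, 4.9]
gripper_width: 0.001
grasp_force: 6.5
```

Emit:
carry_out(
  motion=[
    {"slide": [0.003, 0.0068, 0], "rotation": [0, 0, 0], "grip": 0},
    {"slide": [0.004, 0.0091, 0], "rotation": [0, 0, 0], "grip": 0},
    {"slide": [0.004, 0.0091, 0], "rotation": [0, 0, 0], "grip": 0},
    {"slide": [0, 0, 0.035], "rotation": [0, 0, 0], "grip": 0},
    {"slide": [0, 0, 0.04], "rotation": [0, 0, 0], "grip": 0},
    {"slide": [-0.03, 0.02, 0.02], "rotation": [0, 0, 0], "grip": 0},
    {"slide": [-0.03, 0.02, 0], "rotation": [0, 0, 0], "grip": 0},
    {"slide": [-0.03, 0.02, 0], "rotation": [0, 0, 0], "grip": 0},
    {"slide": [0, 0, 0], "rotation": [0, 0, 0], "grip": 0},
    {"slide": [0, 0, 0], "rotation": [0, 0, 0], "grip": 0},
  ],
)

```text
clock: 26.17
eef_pos: [0.5011, -0.2319, 0.0998]
tcp_rot: [-179.9, -0.1, 156.2]
contact_force: [0.1, 0.1, 0.3]
gripper_width: 0.001
grasp_force: 0.0
```

```bash
python3 m.py; python3 - <<'E'
from h import *
j=get_image("top");H=cv2.cvtColor(j,cv2.COLOR_BGR2HSV)
x,y=440,170;b=H[y:y+110,x:x+90]
m=((b[...,0]>105)&(b[...,0]<125)&(b[...,1]>120)).astype(np.uint8)
w=ray("top",quad(m,(x,y)),.058)[:,:2]-[.5556,-.3109]
a=np.radians(-23.75);w=np.c_[w@[np.cos(a),np.sin(a)],w@[-np.sin(a),np.cos(a)]]
print(cv2.minAreaRect(w.astype(np.float32)),w.min(0),w.max(0))
E
```

```text
26.2667 [ 0.50429314 -0.23416554  0.10146912] [-179.86203032    0.18787469  156.14529421] 0.002839435900642839 [-0.33557468  1.02582423 -0.15438838]
scene (np.float64(150.2), np.float64(228.5)) 59 plate xy [-0.008  -0.0333]
scene (np.float64(127.6), np.float64(246.1)) 67 plate xy [ 0.0636 -0.0334]
top (np.float64(491.0), np.float64(206.4)) 50 plate xy [ 0.0694 -0.0316]
((0.0567815937101841, -0.017617791891098022), (0.054090652614831924, 0.10140425711870193), 62.46853256225586) [ 0.00619154 -0.05892675] [0.09656755 0.00231154]
```

```bash
python3 -c "
from cell import *
print(job_done())"
```

```text
the job is handed in; nothing more can be done
None
```

The regulator is port face up on the test plate, pressed flush into the fence corner with the knob pointing away from the stop and let go, and the job is handed in at about 26 s; the last camera measurements put it within about 2 mm of fully home, which is the calibration limit.

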